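# Open the instrument tote's gate and hold it wide

### The arm

A 6-joint arm with a two-finger parallel gripper is mounted at the origin on the work surface. World frame = base frame: x ahead of the robot, y to its left, z up, the work surface at z = 0. Lengths are in m, angles in rad, forces in N, time in s.
With the tool pointing down it reaches from about 0.35 to 0.85 m from the base axis. Payload 8.1 kg.
Tool frame: the origin (TCP) lies between the finger pads; the fingertips stand nose_length ahead of it and the grasp point (between the pads) lies 2 mm behind it (nose_length is the distance from the TCP to the fingertips, in m); z points along the fingers, x is the direction in which the jaws open and shut, and the axes are right-handed (so a half turn about z gives the same grasp; the last joint's range is limited). The gripper opens to 93 mm and grips with 3 to 60 N. Pads are 15 mm wide; open, the fingers measure 128 mm over their backs; the gripper's body (75 mm by 188 mm) begins 65 mm behind the grasp point.
Start: joints at [-0.085, 0.13, 1.488, -0, 1.523, -0.085], TCP at [0.6, 0, 0.236] pointing down, gripper open.
Joint ranges: [-2.96, 2.96], [-0.89, 2.26], [0.02, 2.5], [-1.34, 4.48], [0, 2.73], [-2.66, 2.66]. Speed limits (rad/s): [2.39, 2.39, 2.79, 3.14, 3.14, 3.14].

### API

Orientations are given as a rotation vector (axis times angle).
In Python, from plant import * gives the robot as it stands.
- The arm moves only by the tool carry_out, never from a script. Its argument "steps" is a list of rows, each an object with "xyz": the shift along the world's x, y, z in cm, a list of three; "rot": the turn, a rotation vector about the world's x, y, z in degrees, a list of three. In form: [{"xyz": [tx, ty, tz], "rot": [rx, ry, rz]}, ...]. A call has 1 to 10 rows; each row is the pose to reach, as a shift and turn from the pose commanded when the call began; what a row does not reach only later rows make up. A row lasts 1/10 s, in which the tool goes at most 50 mm and 8.59 degrees, less where a joint would pass 70% of its speed; a pose out of reach is approached as far as the arm can. A call with a gripper value outside its range is refused whole. "grip" is the opening, from 0 (shut) to 1 (fully open), set as the call begins (left out, the last holds). The fingers move at their own pace and stop on an object; "force" is the grip in N (left out, the last holds). Time passes only in rows, so rows that repeat a pose let the fingers close. It gives the time, the measured TCP pose, the force and the opening at its end, in the units of the state.
- read_state(): the state, without advancing time (a new reading comes with each control period).
- read_camera(name): name is "scene" or "side" or "wrist"; returns the picture (480x640x3 uint8, red, green, blue); there is no depth.
- calibration(name): a dict with "fov_y" (degrees; the focal length in pixels is half the picture's height over the tangent of half this angle, whatever the lens; pixels are square), "cx", "cy" (the principal point, pixels), "xyz" and "attitude" of the camera in the world. Camera axes: x right, y down, z forward; pixel columns grow to the right and rows downward; lengths in m; the calibration is good to about 2 mm. The wrist camera is an equidistant fisheye: a pixel r from the principal point sees the ray r / f radians off the axis. A picture is of the moment at which its call begins: read the wrist's pose just before it. calibration takes no time and is no camera call; for the wrist camera it gives the pose at the moment of the call.
- close_job(): hands the job in, once; it reports no verdict.
The state is a dict: "t": time; "q": joint angles; "dq": joint speeds; "joint_torque": joint torques, N m; "tool_pos": TCP position; "orientation": TCP orientation; "force": force on the tool from outside, world axes, zero at the start; "wrist_torque": the same for the moment, N m; "opening": finger opening in m.
Only numpy, scipy, OpenCV 4.12 (cv2) and the standard library are available. Lean on these libraries where they do the work, as an engineer would, in place of code of your own. Each camera call takes 0.05 s, during which the arm holds its last target.

### The job

The instrument tote's gate has to be held open so that a colleague can slide the tray out. On top of the tote squeeze the yellow catch fully shut first, then the blue catch fully shut, then swing the gate by its red post out past the click of its detent to square with the tote's front or wider, and finish while still holding it there: do not let go, the gate springs back by itself. Leave the bottle, the steel cup and the carton standing where they are.

Things in the scene. Friction and masses are not known exactly. Their poses are not given: they have to be found in the camera images.
- tote: aluminium tote fixed on the counter, 220 (x) x 260 (y) x 150 mm high; origin at the centre of its underside, x from its gated front to its back, z up. A deck, top 150 mm above the counter, covers its front 100 mm; both catches stand on it, 60 mm behind the front edge, one 35 mm to the -y side and one 65 mm to the +y side of the middle; which is where varies
- yellow_grip (a point): YELLOW catch (first): a fixed steel lug and a movable yellow tab, both 22 mm deep (tote's x), 6 mm thick, 5 to 44 mm above the deck. Point: 30 mm above the deck, midway between their outer faces once fully squeezed. Axes as the tote's. From it along the tote's y, the lug's outer face is at +14.5 mm; the tab's moves from -30.5 to -14.5 mm. Fingers closing along y squeeze it
- blue_grip (a point): BLUE catch (second): same build, point, axes and sizes as the yellow one
- yellow_catch (a joint): travel of the yellow tab towards its lug in m: 0 to 0.002 at the start, 0.016 fully squeezed; needs about 5 N, stays where it is left. The tab's hook arm runs forward, 5 to 15 mm above the deck, and blocks the gate until the tab is in
- blue_catch (a joint): travel of the blue tab towards its lug in m, same as the yellow one
- gate_post (a point): red upright round post on the gate's top edge, 16 mm across, from 146 to 208 mm above the counter; the point is its centre half-way up (177 mm), 120 mm from the hinge axis. Its axes turn with the gate: x is normal to the leaf (into the tote when shut), y points from the hinge along the leaf, z up
- gate_hinge (a point): point on the gate's vertical hinge axis, at deck height (150 mm), at the right-hand front corner of the tote (its -y side); fixed. The barred steel leaf is 200 mm long from here, 8 mm thick, 146 mm high.
- gate (a joint): gate angle in rad: 0 shut, grows as it swings out, counter-clockwise from above (post goes from the tote's +y side of the hinge towards its -x); stop at 1.75. A closing spring pulls about 1 N at the post when shut, 2 N when wide; a detent at 0.8 to 1.1 adds about 3 N. Let go beyond it, the gate falls back to about 1.1
- bottle_mid (a point): bystander: white bottle with a blue cap, 60 mm across, 170 mm tall; the point is half-way up
- cup_mid (a point): bystander: open steel cup, 72 mm across, 75 mm tall; the point is half-way up
- carton_mid (a point): bystander: pale teal carton 130 x 70 x 55 mm; the point is its centre

How it is judged:
On the way, in this order (a step that is already met when the one before it is completed fails the run):
1. the yellow catch is squeezed shut while the blue one is still latched (value of joint yellow_catch above 0.012 m and value of joint blue_catch below 0.006 m), for 0.2 s.
2. then the blue catch is squeezed shut too (value of joint each of yellow_catch, blue_catch above 0.012 m), for 0.2 s.
3. then the gate is swung out past its detent (value of joint gate above 1.25 rad), for 0.1 s.
At the end, for the whole second after the job is handed in: the gate stands still at more than 1.4 rad (80 degrees), held there by the gripper's fingers (more than 0.5 N on the gate), with both catches still squeezed (more than 12 of 16 mm), all through the last second (all of step 2 and value of joint gate above 1.4 rad and velocity of joint gate between -0.15 and 0.15 rad/s and contact force between the fingers and gate above 0.5 N); the arm keeps its last pose, push and grip.
It fails at once if the blue catch is squeezed before the yellow one (value of joint blue_catch above 0.008 m and value of joint yellow_catch below 0.01 m).
It fails at once if a bystander is pushed more than 30 mm away or tipped over (distance of any of bottle_mid, cup_mid, carton_mid from where it was at the start of the episode above 0.03 m or angle between any of bottle_mid, cup_mid, carton_mid's own z axis and vertical above 0.5 rad).
It also fails if it takes over 51 s, if anything falls off the work surface, if the arm or the gripper's body presses on something with over 40 N, if the wrist force passes 120 N, or if a joint passes its speed limit or range.

## Working session

There is one attempt and no reset: what is moved stays moved. The work goes in short steps, Python scripts to look and compute and a tool call to move; the robot and the scene stay as the last step left them, time stands still between calls to the robot, and variables do not carry over. Pictures are saved under pics/ and viewed, and the job is handed in when it is done.

Besides the shell and the picture viewer there is one more tool, called after "Emit:" as a command line: name --argument value ..., lists and objects as JSON in quotes. carry_out: Moves the arm, as the interface text tells. Its arguments: {"type":"object","properties":{"steps":{"type":"array","items":{"type":"object","properties":{"xyz":{"type":"array","items":{"type":"number"}},"rot":{"type":"array","items":{"type":"number"}}}}},"grip":{"type":"number"},"force":{"type":"number"}},"required":["steps"]}

```bash
ls; mkdir -p pics
python3 - <<'E'
from plant import *
import cv2
s=read_state();print(s)
for n in ["scene","side","wrist"]:
    print(n,calibration(n))
    cv2.imwrite(f"pics/{n}0.png",cv2.cvtColor(read_camera(n),cv2.COLOR_RGB2BGR))
E
```

```text
pics
{'t': 0.0, 'q': array([-8.53939267e-02,  1.31175570e-01,  1.48929468e+00, -2.61688565e-05,
        1.52297026e+00, -8.53509046e-02]), 'dq': array([-0.00102714, -0.00179418, -0.00042856,  0.00109024,  0.0001763 ,
        0.00037423]), 'joint_torque': array([-1.61290725e-03, -5.59853125e+01, -4.91755986e+01,  7.67333270e-02,
        3.59135563e-02, -2.97389461e-04]), 'tool_pos': array([5.99460518e-01, 6.27106398e-05, 2.34570348e-01]), 'orientation': array([-3.14145980e+00,  6.55729716e-05,  2.89540845e-03]), 'force': array([ 0.15955546, -0.08338449, -0.12150004]), 'wrist_torque': array([-0.00966236, -0.03333717,  0.03116233]), 'opening': 0.09327603915668764}
scene {'fov_y': 49.895079193080456, 'cx': 320.7660401351583, 'cy': 238.87801082117286, 'xyz': array([ 1.36401347, -0.49715258,  0.68926149]), 'attitude': array([-1.92998817, -1.01103797,  0.57897063])}
side {'fov_y': 56.176620909393336, 'cx': 325.4321494856388, 'cy': 238.51396043304607, 'xyz': array([0.15568902, 0.42680535, 0.57892683]), 'attitude': array([-0.98000478,  2.32613986, -1.14421659])}
wrist {'fov_y': 65.70646984690485, 'cx': 324.89343309776297, 'cy': 240.76949115422255, 'xyz': array([0.6003126 , 0.06850662, 0.38423691]), 'attitude': array([ 2.89023702e+00, -1.63560153e-05, -2.79913482e-03])}
```

View pics/scene0.png

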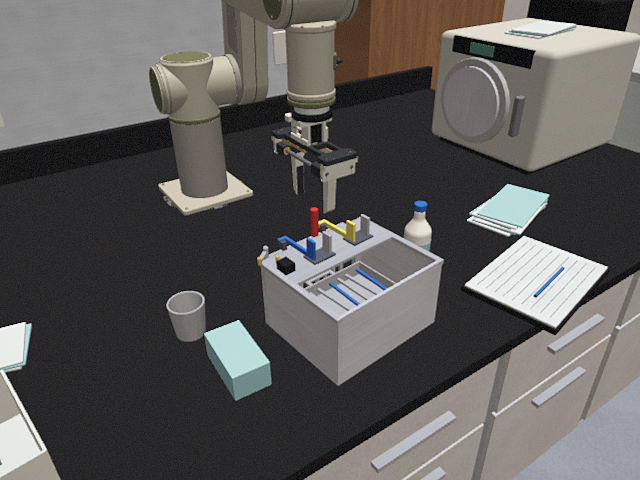

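View pics/side0.png

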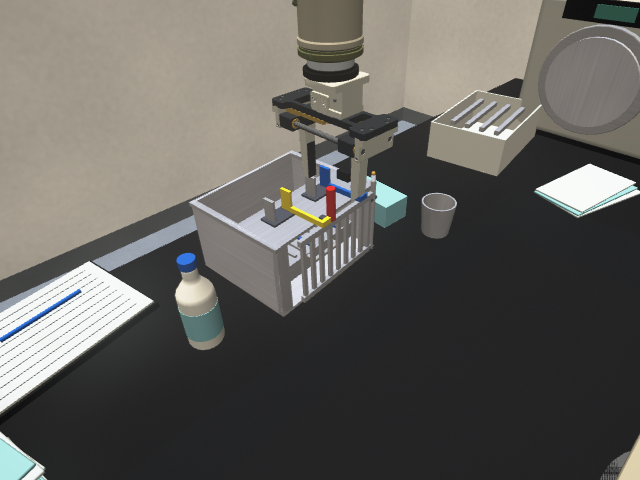

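View pics/wrist0.png

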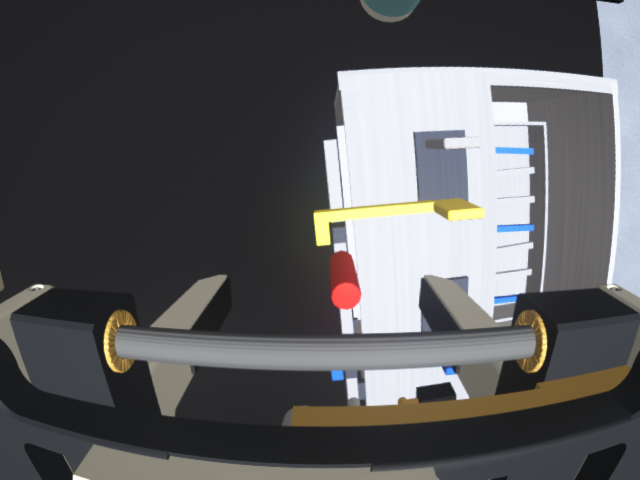

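```bash
cat > h.py <<'E'
import numpy as np, cv2, plant
from scipy.spatial.transform import Rotation as R
def ray(c,uv,fish=False):
    f=240/np.tan(np.radians(c['fov_y']/2)); d=np.array([uv[0]-c['cx'],uv[1]-c['cy']])/f
    if fish:
        r=np.hypot(*d); v=np.array([*(d/r*np.sin(r)),np.cos(r)]) if r>1e-9 else np.array([0,0,1.])
    else: v=np.array([*d,1.])
    v/=np.linalg.norm(v)
    return np.array(c['xyz']),R.from_rotvec(c['attitude']).apply(v)
def onz(c,uv,z,fish=False):
    o,v=ray(c,uv,fish); return o+v*(z-o[2])/v[2]
def tri(rs):
    A=0;b=0
    for o,v in rs:
        P=np.eye(3)-np.outer(v,v);A=A+P;b=b+P@o
    p=np.linalg.solve(A,b); return p,[float(np.linalg.norm(np.cross(v,p-o))) for o,v in rs]
E
python3 - <<'E'
import plant,cv2,numpy as np
print([k for k in dir(plant) if not k.startswith('__')], getattr(plant,'nose_length',None))
for n,(x0,y0,x1,y1) in {"scene":(250,195,450,375),"side":(180,140,390,315),"wrist":(300,50,640,410)}.items():
    im=cv2.imread(f"pics/{n}0.png")[y0:y1,x0:x1]; k=min(800/(x1-x0),600/(y1-y0))
    print(n,k); cv2.imwrite(f"pics/{n}0z.png",cv2.resize(im,None,fx=k,fy=k,interpolation=cv2.INTER_CUBIC)[:600,:800])
E
```

```text
['IKError', 'calibration', 'close_job', 'nose_length', 'read_camera', 'read_state'] 0.017
scene 3.3333333333333335
side 3.4285714285714284
wrist 1.6666666666666667
```

View pics/scene0z.png

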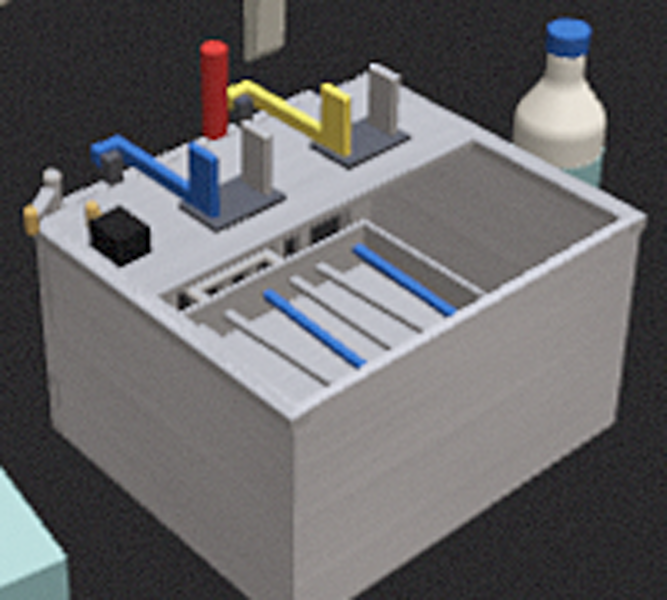

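View pics/side0z.png

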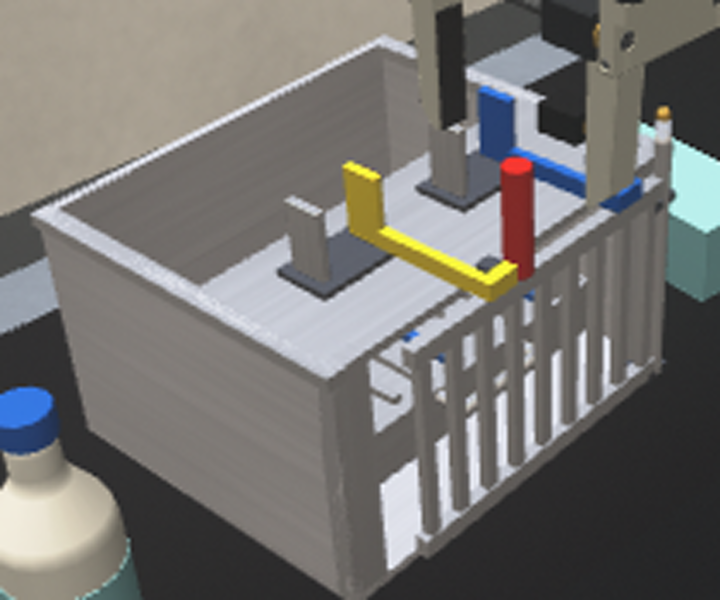

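View pics/wrist0z.png

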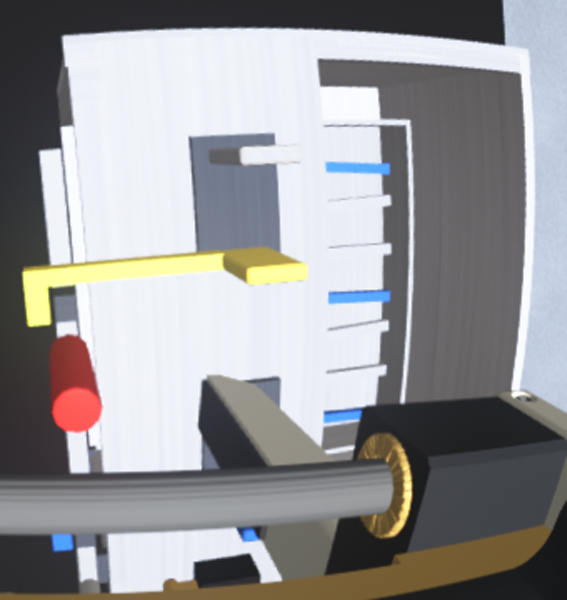

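```bash
cat > m.py <<'E'
from h import *
C={n:plant.calibration(n) for n in ["scene","side","wrist"]}
O={"scene":(250,195,10/3),"side":(180,140,24/7),"wrist":(300,50,5/3)}
def px(n,u,v): a=O[n]; return (a[0]+u/a[2]-.35,a[1]+v/a[2]-.35)
def z(n,u,v,h): return onz(C[n],px(n,u,v),h,n=="wrist")
for n,l,u,v,h in [("scene","BR",295,418,.15),("scene","BL",643,217,.15),("scene","FR",42,228,.15),
 ("side","FL",328,380,.15),("side","BL",35,213,.15),("side","BR",383,40,.15),("wrist","FL",64,36,.15),("wrist","BL",528,50,.15),
 ("side","post",516,166,.208),("scene","post",214,48,.208),("wrist","post",77,410,.208),
 ("wrist","ylug",272,153,.194),("wrist","ytab",277,272,.194),
 ("side","ylug",302,203,.194),("side","ytab",362,172,.194),("side","btab",496,95,.194),
 ("scene","ylug",385,69,.194),("scene","ytab",336,88,.194),("scene","blug",257,125,.194),("scene","btab",204,148,.194)]:
    print(n,l,z(n,u,v,h).round(4))
for l,z0,n1,p1,n2,p2 in [("bottlecap",.17,"scene",(421,204),"side",(187,257)),("cup",.075,"scene",(186,298),"side",(438,200))]:
    print(l,onz(C[n1],p1,z0).round(3),onz(C[n2],p2,z0).round(3))
for p in [(205,331),(241,323),(270,362),(237,373)]: print("carton",onz(C["scene"],p,.055).round(3))
E
python3 m.py
```

```text
scene BR [ 0.856  -0.1237  0.15  ]
scene BL [0.8296 0.1357 0.15  ]
scene FR [ 0.6448 -0.1445  0.15  ]
side FL [0.6051 0.1166 0.15  ]
side BL [0.8248 0.1371 0.15  ]
side BR [ 0.8475 -0.1207  0.15  ]
wrist FL [0.6082 0.1172 0.15  ]
wrist BL [0.8289 0.1389 0.15  ]
side post [ 0.6078 -0.0046  0.208 ]
scene post [ 0.6149 -0.0081  0.208 ]
wrist post [ 0.6108 -0.0059  0.208 ]
wrist ylug [0.6731 0.0739 0.194 ]
wrist ytab [0.6769 0.0354 0.194 ]
side ylug [0.6729 0.0732 0.194 ]
side ytab [0.6744 0.0352 0.194 ]
side btab [ 0.6843 -0.064   0.194 ]
scene ylug [0.6738 0.0741 0.194 ]
scene ytab [0.6752 0.0368 0.194 ]
scene blug [ 0.6829 -0.0247  0.194 ]
scene btab [ 0.6863 -0.0626  0.194 ]
bottlecap [0.671 0.231 0.17 ] [0.663 0.231 0.17 ]
cup [ 0.565 -0.273  0.075] [ 0.575 -0.282  0.075]
carton [ 0.651 -0.275  0.055]
carton [ 0.669 -0.211  0.055]
carton [ 0.788 -0.216  0.055]
carton [ 0.778 -0.273  0.055]
```

Emit:
carry_out --steps '[{"xyz": [0.7, 0.6, 1.5], "rot": [0, 0, 8]}, {"xyz": [1.5, 1.2, 3], "rot": [0, 0, 16]}, {"xyz": [2.2, 1.9, 3], "rot": [0, 0, 24]}, {"xyz": [3, 2.5, 3], "rot": [0, 0, 32]}, {"xyz": [3.7, 3.1, 3], "rot": [0, 0, 40]}, {"xyz": [4.4, 3.7, 3], "rot": [0, 0, 48]}, {"xyz": [5.2, 4.4, 3], "rot": [0, 0, 56]}, {"xyz": [6, 5, 3], "rot": [0, 0, 64]}, {"xyz": [6.7, 5.7, 3], "rot": [0, 0, 72]}, {"xyz": [7.4, 6.25, 3], "rot": [0, 0, 80]}]' --grip 1 --force 15

```text
t: 1.15
tool_pos: [0.6741, 0.0629, 0.265]
orientation: [-2.4, -2.026, 0.001]
force: [-0.9, -0.1, -0.1]
opening: 0.0931
```

Emit:
carry_out --steps '[{"xyz": [0, 0, 0], "rot": [0, 0, 8]}, {"xyz": [0, 0, 0], "rot": [0, 0, 15.3]}, {"xyz": [0, 0, 0], "rot": [0, 0, 15.3]}, {"xyz": [0, 0, 0], "rot": [0, 0, 15.3]}]'

```text
t: 1.55
tool_pos: [0.6739, 0.0625, 0.2653]
orientation: [-2.121, -2.317, 0.001]
force: [0.9, 0.0, 0.7]
opening: 0.0931
```

Run:
```python
from plant import *
import cv2
s=read_state();print(s['t'],s['tool_pos'],s['orientation'],s['q'],s['force'])
for n in ["side","wrist","scene"]:
    print(n,calibration(n))
    cv2.imwrite(f"pics/{n}1.png",cv2.cvtColor(read_camera(n),cv2.COLOR_RGB2BGR))
```

```text
1.55 [0.67387512 0.06250432 0.26526299] [-2.12061763e+00 -2.31731372e+00  6.00626637e-04] [ 1.67568212e-02  3.30458022e-01  1.20409966e+00  1.13050158e-05
  1.60760327e+00 -1.64262426e+00] [0.90202719 0.04353018 0.6628395 ]
side {'fov_y': 56.176620909393336, 'cx': 325.4321494856388, 'cy': 238.51396043304607, 'xyz': array([0.15568902, 0.42680535, 0.57892683]), 'attitude': array([-0.98000478,  2.32613986, -1.14421659])}
wrist {'fov_y': 65.70646984690485, 'cx': 324.89343309776297, 'cy': 240.76949115422255, 'xyz': array([0.6059859 , 0.05606729, 0.41493778]), 'attitude': array([1.99815953, 2.18338192, 0.27620023])}
scene {'fov_y': 49.895079193080456, 'cx': 320.7660401351583, 'cy': 238.87801082117286, 'xyz': array([ 1.36401347, -0.49715258,  0.68926149]), 'attitude': array([-1.92998817, -1.01103797,  0.57897063])}
```

View pics/wrist1.png

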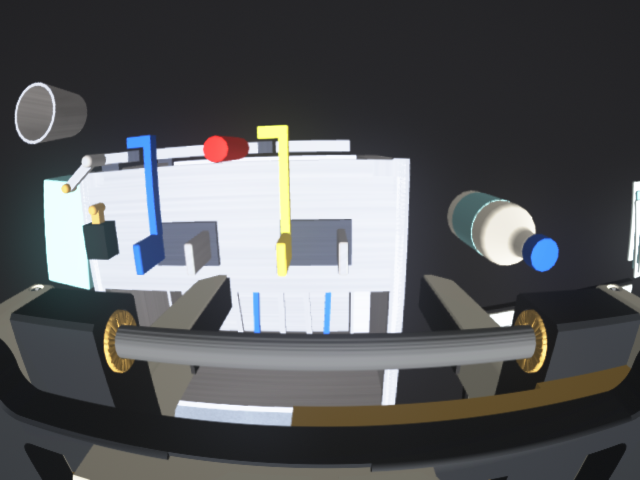

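View pics/side1.png

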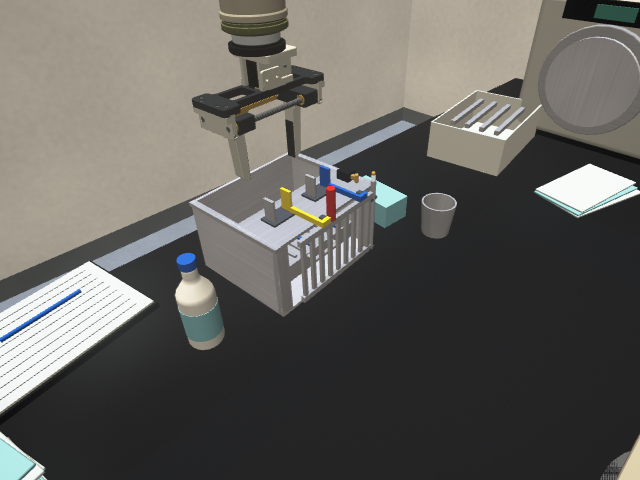

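Wrist view: yellow tab top about (283,240), its lug (343,235), blue tab (152,240), lug (200,238), post top (215,150), hinge pin near (92,161). The gripper sits over the yellow catch. I'll check these points by rays.

Run:
```python
from h import *
c=plant.calibration("wrist")
im=cv2.imread("pics/wrist1.png"); k=cv2.resize(im[120:290,60:370],None,fx=2.5,fy=2.5,interpolation=cv2.INTER_CUBIC); cv2.imwrite("pics/w1z.png",k)
for l,p,z in [("ytab",(283,240),.194),("ylug",(343,235),.194),("btab",(152,240),.194),("blug",(200,238),.194),("post",(215,150),.208),("hinge",(92,161),.15)]:
    print(l,onz(c,p,z,True).round(4))
```

```text
ytab [0.6644 0.0354 0.194 ]
ylug [0.658  0.0719 0.194 ]
btab [ 0.6723 -0.0529  0.194 ]
blug [ 0.6679 -0.0183  0.194 ]
post [ 0.6116 -0.0061  0.208 ]
hinge [ 0.624  -0.1326  0.15  ]
```

View pics/w1z.png

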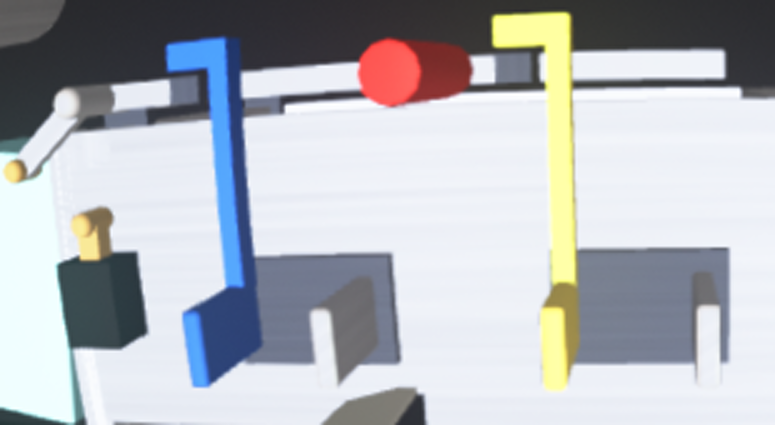

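Run:
```python
from h import *
c=plant.calibration("wrist")
for l,p,z in [("ytab",(281.6,258),.194),("ylug",(343.2,258),.194),("btab",(138.8,259),.194),("blug",(189.6,258.8),.194),("hinge",(87,161),.15),("hinge",(87,161),.18)]:
    print(l,onz(c,p,z,True).round(4))
```

```text
ytab [0.6761 0.0352 0.194 ]
ylug [0.6726 0.0735 0.194 ]
btab [ 0.6867 -0.0639  0.194 ]
blug [ 0.6826 -0.0256  0.194 ]
hinge [ 0.6241 -0.138   0.15  ]
hinge [ 0.622  -0.1161  0.18  ]
```

Emit:
carry_out --steps '[{"xyz": [0, 0, -2], "rot": [0, 0, 0]}, {"xyz": [0, 0, -4], "rot": [0, 0, 0]}, {"xyz": [0, 0, -6], "rot": [0, 0, 0]}, {"xyz": [0, 0, -7.5], "rot": [0, 0, 0]}, {"xyz": [0, 0, -8.4], "rot": [0, 0, 0]}, {"xyz": [0, 0, -8.4], "rot": [0, 0, 0]}, {"xyz": [0, 0, -8.4], "rot": [0, 0, 0]}]'

```text
t: 2.4
tool_pos: [0.6743, 0.0625, 0.1824]
orientation: [2.116, 2.321, 0.001]
force: [-0.4, -0.0, -0.4]
opening: 0.0932
```

Emit:
carry_out --steps '[{"xyz": [0, 0, 0]}, {"xyz": [0, 0, 0]}, {"xyz": [0, 0, 0]}, {"xyz": [0, 0, 0]}, {"xyz": [0, 0, 0]}, {"xyz": [0, 0, 0]}, {"xyz": [0, 0, 0]}, {"xyz": [0, 0, 0]}, {"xyz": [0, 0, 0]}, {"xyz": [0, 0, 0]}]' --grip 0 --force 20

```text
validation failed for argument at $.st...
```

Emit:
carry_out --steps '[{"xyz": [0, 0, 0], "rot": [0, 0, 0]}, {"xyz": [0, 0, 0], "rot": [0, 0, 0]}, {"xyz": [0, 0, 0], "rot": [0, 0, 0]}, {"xyz": [0, 0, 0], "rot": [0, 0, 0]}, {"xyz": [0, 0, 0], "rot": [0, 0, 0]}, {"xyz": [0, 0, 0], "rot": [0, 0, 0]}, {"xyz": [0, 0, 0], "rot": [0, 0, 0]}, {"xyz": [0, 0, 0], "rot": [0, 0, 0]}, {"xyz": [0, 0, 0], "rot": [0, 0, 0]}, {"xyz": [0, 0, 0], "rot": [0, 0, 0]}]' --grip 0 --force 20

```text
t: 3.4
tool_pos: [0.674, 0.0624, 0.1819]
orientation: [2.116, 2.322, -0.0]
force: [-0.3, -1.9, 2.3]
opening: 0.0289
```

Emit:
carry_out --steps '[{"xyz": [0, 0, 0], "rot": [0, 0, 0]}, {"xyz": [0, 0, 0], "rot": [0, 0, 0]}, {"xyz": [0, 0, 0], "rot": [0, 0, 0]}, {"xyz": [0, 0, 0], "rot": [0, 0, 0]}, {"xyz": [0, 0, 0], "rot": [0, 0, 0]}, {"xyz": [0, 0, 0], "rot": [0, 0, 0]}, {"xyz": [0, 0, 2], "rot": [0, 0, 0]}, {"xyz": [0, 0, 4], "rot": [0, 0, 0]}, {"xyz": [0, 0, 6], "rot": [0, 0, 0]}, {"xyz": [0, 0, 6], "rot": [0, 0, 0]}]' --grip 1

```text
t: 4.4
tool_pos: [0.6757, 0.0626, 0.2456]
orientation: [2.113, 2.319, 0.007]
force: [0.7, 0.6, 0.6]
opening: 0.0929
```

Emit:
carry_out --steps '[{"xyz": [0.3, -3, 0], "rot": [0, 0, 0]}, {"xyz": [0.6, -6, 0], "rot": [0, 0, 0]}, {"xyz": [0.9, -8.5, 0], "rot": [0, 0, 0]}, {"xyz": [1.0, -9.9, 0], "rot": [0, 0, 0]}, {"xyz": [1.0, -9.9, 0], "rot": [0, 0, 0]}, {"xyz": [1.0, -9.9, 0], "rot": [0, 0, 0]}]'

```text
t: 5.0
tool_pos: [0.6838, -0.0358, 0.241]
orientation: [-2.116, -2.321, 0.0]
force: [-0.0, -0.1, 0.1]
opening: 0.093
```

Run:
```python
from h import *
c=plant.calibration("wrist");print(plant.read_state()['tool_pos'])
cv2.imwrite(f"pics/wrist2.png",cv2.cvtColor(plant.read_camera("wrist"),cv2.COLOR_RGB2BGR))
```

```text
[ 0.68378596 -0.03582246  0.2409783 ]
```

View pics/wrist2.png

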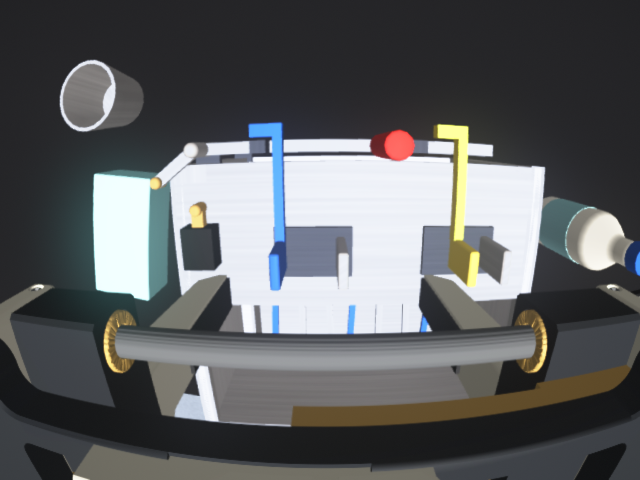

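Run:
```python
from h import *
c=plant.calibration("wrist")
s=plant.calibration("scene")
for z in (.15,.165,.18):
  for p in [(183,222),(219,225),(215,269),(182,268)]: print(z,p,onz(c,p,z,True).round(3))
for z in (.15,.165,.18):
  print("scene",z,[onz(s,(250+u/3.333,195+v/3.333),z).round(3) for u,v in [(90,238),(122,262),(150,240),(118,208)]])
```

```text
0.15 (183, 222) [ 0.673 -0.135  0.15 ]
0.15 (219, 225) [ 0.673 -0.109  0.15 ]
0.15 (215, 269) [ 0.705 -0.111  0.15 ]
0.15 (182, 268) [ 0.707 -0.137  0.15 ]
0.165 (183, 222) [ 0.67  -0.13   0.165]
0.165 (219, 225) [ 0.67  -0.105  0.165]
0.165 (215, 269) [ 0.7   -0.107  0.165]
0.165 (182, 268) [ 0.701 -0.131  0.165]
0.18 (183, 222) [ 0.666 -0.124  0.18 ]
0.18 (219, 225) [ 0.666 -0.101  0.18 ]
0.18 (215, 269) [ 0.694 -0.103  0.18 ]
0.18 (182, 268) [ 0.696 -0.125  0.18 ]
scene 0.15 [array([ 0.67 , -0.128,  0.15 ]), array([ 0.7  , -0.125,  0.15 ]), array([ 0.691, -0.102,  0.15 ]), array([ 0.653, -0.1  ,  0.15 ])]
scene 0.165 [array([ 0.689, -0.138,  0.165]), array([ 0.718, -0.135,  0.165]), array([ 0.71 , -0.113,  0.165]), array([ 0.673, -0.111,  0.165])]
scene 0.18 [array([ 0.709, -0.148,  0.18 ]), array([ 0.737, -0.146,  0.18 ]), array([ 0.728, -0.124,  0.18 ]), array([ 0.693, -0.122,  0.18 ])]
```

Emit:
carry_out --steps '[{"xyz": [0, -0.05, 0], "rot": [0, 0, 0]}, {"xyz": [0, -0.05, 0], "rot": [0, 0, 0]}, {"xyz": [0, -0.05, 0], "rot": [0, 0, 0]}, {"xyz": [0, -0.05, -1.5], "rot": [0, 0, 0]}, {"xyz": [0, -0.05, -3], "rot": [0, 0, 0]}, {"xyz": [0, -0.05, -4.5], "rot": [0, 0, 0]}, {"xyz": [0, -0.05, -5.9], "rot": [0, 0, 0]}, {"xyz": [0, -0.05, -5.9], "rot": [0, 0, 0]}, {"xyz": [0, -0.05, -5.9], "rot": [0, 0, 0]}]' --grip 0.8

```text
t: 5.95
tool_pos: [0.6836, -0.037, 0.1817]
orientation: [-2.116, -2.321, 0.001]
force: [0.1, -0.5, -0.1]
opening: 0.0744
```

Emit:
carry_out --steps '[{"xyz": [0, 0, 0], "rot": [0, 0, 0]}, {"xyz": [0, 0, 0], "rot": [0, 0, 0]}, {"xyz": [0, 0, 0], "rot": [0, 0, 0]}, {"xyz": [0, 0, 0], "rot": [0, 0, 0]}, {"xyz": [0, 0, 0], "rot": [0, 0, 0]}, {"xyz": [0, 0, 0], "rot": [0, 0, 0]}, {"xyz": [0, 0, 0], "rot": [0, 0, 0]}, {"xyz": [0, 0, 0], "rot": [0, 0, 0]}, {"xyz": [0, 0, 0], "rot": [0, 0, 0]}, {"xyz": [0, 0, 0], "rot": [0, 0, 0]}]' --grip 0 --force 20

```text
t: 6.95
tool_pos: [0.6846, -0.0371, 0.1838]
orientation: [2.115, 2.321, 0.001]
force: [0.5, -0.8, 6.2]
opening: 0.0289
```

Emit:
carry_out --steps '[{"xyz": [0, 0, 0], "rot": [0, 0, 0]}, {"xyz": [0, 0, 0], "rot": [0, 0, 0]}, {"xyz": [0, 0, 0], "rot": [0, 0, 0]}, {"xyz": [0, 0, 0], "rot": [0, 0, 0]}, {"xyz": [0, 0, 0], "rot": [0, 0, 0]}, {"xyz": [0, 0, 2], "rot": [0, 0, 0]}, {"xyz": [0, 0, 4], "rot": [0, 0, 0]}, {"xyz": [0, 0, 6], "rot": [0, 0, 0]}, {"xyz": [0, 0, 8], "rot": [0, 0, 0]}, {"xyz": [0, 0, 8], "rot": [0, 0, 0]}]' --grip 0.75

```text
t: 7.95
tool_pos: [0.6856, -0.0371, 0.2667]
orientation: [2.113, 2.318, 0.006]
force: [-0.9, -0.1, -0.0]
opening: 0.07
```

Emit:
carry_out --steps '[{"xyz": [-0.7, 0.3, 0], "rot": [0, 0, -8]}, {"xyz": [-1.4, 0.6, 0], "rot": [0, 0, -16]}, {"xyz": [-2.1, 0.9, 0], "rot": [0, 0, -24]}, {"xyz": [-2.8, 1.2, 0], "rot": [0, 0, -32]}, {"xyz": [-3.6, 1.5, 0], "rot": [0, 0, -40]}, {"xyz": [-4.3, 1.8, 0], "rot": [0, 0, -48]}, {"xyz": [-5, 2.1, 0], "rot": [0, 0, -56]}, {"xyz": [-5.7, 2.4, 0], "rot": [0, 0, -64]}, {"xyz": [-6.4, 2.7, 0], "rot": [0, 0, -72]}, {"xyz": [-7.2, 3.05, 0], "rot": [0, 0, -80]}]'

```text
t: 8.95
tool_pos: [0.6113, -0.0063, 0.261]
orientation: [-3.114, -0.409, 0.002]
force: [0.1, 0.6, 0.7]
opening: 0.0697
```

Emit:
carry_out --steps '[{"xyz": [0, 0, 0], "rot": [0, 0, -8]}, {"xyz": [0, 0, 0], "rot": [0, 0, -10]}, {"xyz": [0, 0, 0], "rot": [0, 0, -10]}, {"xyz": [0, 0, 0], "rot": [0, 0, -10]}]' --grip 0.6

```text
t: 9.35
tool_pos: [0.6117, -0.0064, 0.2616]
orientation: [-3.138, -0.148, 0.002]
force: [-0.7, -0.2, 0.3]
opening: 0.056
```

Run:
```python
from h import *
print(plant.read_state()['tool_pos'],plant.calibration("wrist")['xyz'])
for n in ["wrist","side"]: cv2.imwrite(f"pics/{n}3.png",cv2.cvtColor(plant.read_camera(n),cv2.COLOR_RGB2BGR))
```

```text
[ 0.61168261 -0.00642557  0.26160934] [0.60595975 0.0616949  0.41115806]
```

View pics/wrist3.png

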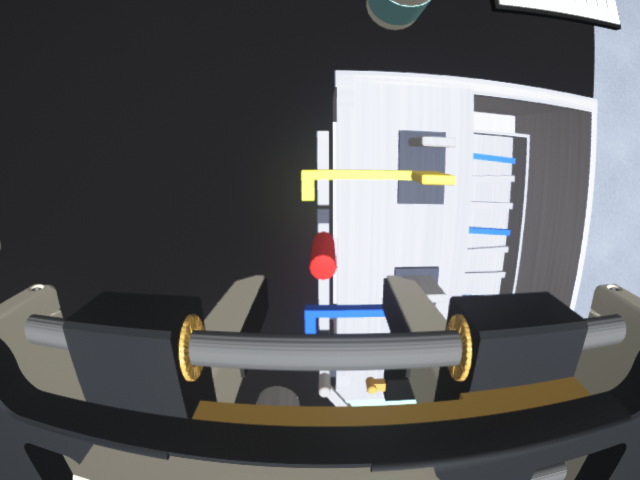

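View pics/side3.png

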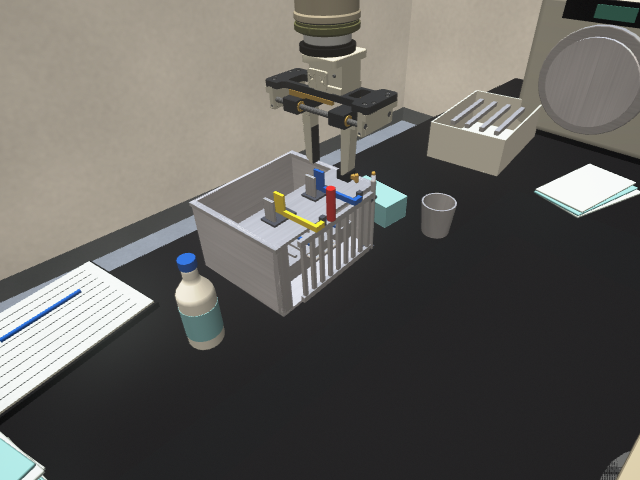

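Run:
```python
from h import *
c=plant.calibration("wrist")
im=cv2.imread("pics/wrist3.png");g=(im[...,2]>180)&(im[...,1]<70)&(im[...,0]<70)
ys,xs=np.nonzero(g);print(xs.min(),xs.max(),ys.min(),ys.max())
print(onz(c,(323,266),.208,True))
p=onz(c,(325,378),.17,True);print(p)
```

```text
310 333 254 278
[ 0.61108188 -0.00544445  0.208     ]
[ 0.62203726 -0.11026633  0.17      ]
```

Emit:
carry_out --steps '[{"xyz": [0, 0, -2], "rot": [0, 0, 0]}, {"xyz": [0, 0, -4], "rot": [0, 0, 0]}, {"xyz": [0, 0, -6], "rot": [0, 0, 0]}, {"xyz": [0, 0, -7.7], "rot": [0, 0, 0]}, {"xyz": [0, 0, -7.7], "rot": [0, 0, 0]}, {"xyz": [0, 0, -7.7], "rot": [0, 0, 0]}]'

```text
t: 10.05
tool_pos: [0.6119, -0.0065, 0.1857]
orientation: [-3.138, -0.146, 0.001]
force: [0.1, 0.2, -0.2]
opening: 0.0557
```

Emit:
carry_out --steps '[{"xyz": [0, 0, 0], "rot": [0, 0, 0]}, {"xyz": [0, 0, 0], "rot": [0, 0, 0]}, {"xyz": [0, 0, 0], "rot": [0, 0, 0]}, {"xyz": [0, 0, 0], "rot": [0, 0, 0]}, {"xyz": [0, 0, 0], "rot": [0, 0, 0]}, {"xyz": [0, 0, 0], "rot": [0, 0, 0]}, {"xyz": [0, 0, 0], "rot": [0, 0, 0]}, {"xyz": [0, 0, 0], "rot": [0, 0, 0]}]' --grip 0 --force 25

```text
t: 10.85
tool_pos: [0.6113, -0.0065, 0.1858]
orientation: [-3.138, -0.145, 0.002]
force: [-4.6, 0.4, 3.8]
opening: 0.0155
```

Emit:
carry_out --steps '[{"xyz": [-1.04, -0.14, 0], "rot": [0, 0, 5]}, {"xyz": [-2.06, -0.37, 0], "rot": [0, 0, 10]}, {"xyz": [-3.05, -0.69, 0], "rot": [0, 0, 15]}, {"xyz": [-4.02, -1.1, 0], "rot": [0, 0, 20]}, {"xyz": [-4.95, -1.59, 0], "rot": [0, 0, 25]}, {"xyz": [-5.83, -2.16, 0], "rot": [0, 0, 30]}, {"xyz": [-6.65, -2.8, 0], "rot": [0, 0, 35]}, {"xyz": [-7.42, -3.51, 0], "rot": [0, 0, 40]}, {"xyz": [-7.42, -3.51, 0], "rot": [0, 0, 40]}]'

```text
t: 11.75
tool_pos: [0.5371, -0.0416, 0.1858]
orientation: [-2.898, -1.211, 0.0]
force: [-1.9, 3.9, 1.2]
opening: 0.0155
```

Run:
```python
from h import *
print(plant.read_state()['tool_pos'],plant.read_state()['force'],plant.read_state()['opening'])
for n in ["side"]: cv2.imwrite(f"pics/{n}4.png",cv2.cvtColor(plant.read_camera(n),cv2.COLOR_RGB2BGR))
```

```text
[ 0.53709836 -0.04159251  0.18580203] [-1.90488275  3.90916582  1.21091138] 0.015471680051598255
```

View pics/side4.png

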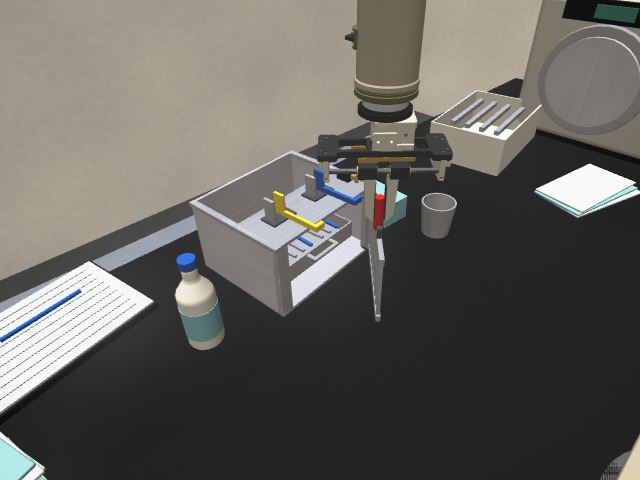

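Emit:
carry_out --steps '[{"xyz": [-0.7, -0.77, 0], "rot": [0, 0, 5]}, {"xyz": [-1.34, -1.61, 0], "rot": [0, 0, 10]}, {"xyz": [-1.89, -2.49, 0], "rot": [0, 0, 15]}, {"xyz": [-2.37, -3.42, 0], "rot": [0, 0, 20]}, {"xyz": [-2.77, -4.39, 0], "rot": [0, 0, 25]}, {"xyz": [-3.08, -5.39, 0], "rot": [0, 0, 30]}, {"xyz": [-3.3, -6.42, 0], "rot": [0, 0, 35]}, {"xyz": [-3.43, -7.46, 0], "rot": [0, 0, 40]}, {"xyz": [-3.47, -8.5, 0], "rot": [0, 0, 45]}, {"xyz": [-3.45, -9.13, 0], "rot": [0, 0, 48]}]'

```text
t: 12.8
tool_pos: [0.5031, -0.133, 0.1858]
orientation: [-2.155, -2.284, 0.001]
force: [-5.4, 3.7, 5.3]
opening: 0.0154
```

Emit:
carry_out --steps '[{"xyz": [0, 0, 0], "rot": [0, 0, 0]}, {"xyz": [0, 0, 0], "rot": [0, 0, 0]}, {"xyz": [0, 0, 0], "rot": [0, 0, 0]}, {"xyz": [0, 0, 0], "rot": [0, 0, 0]}, {"xyz": [0, 0, 0], "rot": [0, 0, 0]}]'

```text
t: 13.3
tool_pos: [0.5031, -0.1324, 0.1858]
orientation: [-2.159, -2.28, 0.001]
force: [-5.7, 2.4, 5.4]
opening: 0.0158
```

Run:
```python
from h import *
s=plant.read_state();print(s['tool_pos'],s['force'],s['opening'],abs(s['dq']).max())
for n in ["side","scene","wrist"]: cv2.imwrite(f"pics/{n}5.png",cv2.cvtColor(plant.read_camera(n),cv2.COLOR_RGB2BGR))
d=s['tool_pos'][:2]-np.array([.6224,-.1255]);print(np.hypot(*d),np.degrees(np.arctan2(d[1],d[0]))%360-95.3)
```

```text
[ 0.50308178 -0.13240101  0.18576498] [-5.68281647  2.37800781  5.37108353] 0.01576820847743733 0.0015903462728733702
0.11951761855114384 88.01012737416885
```

View pics/side5.png

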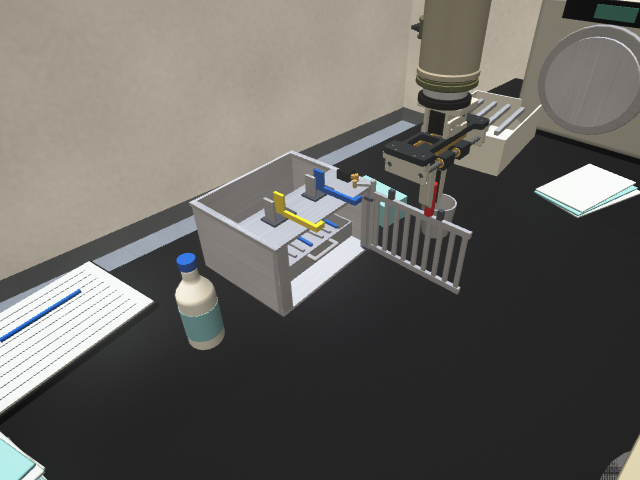

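View pics/scene5.png

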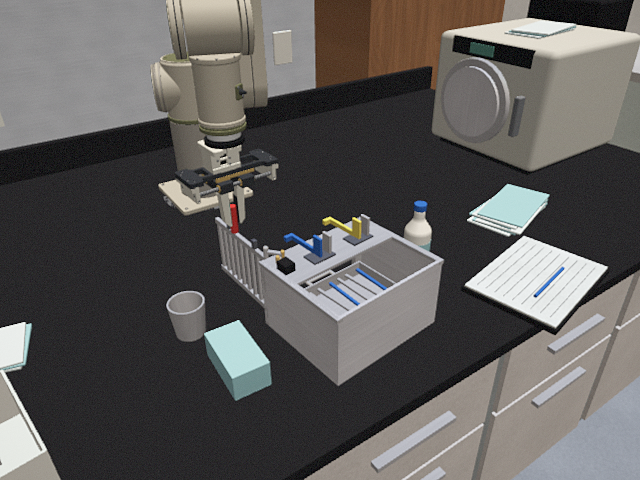

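View pics/wrist5.png

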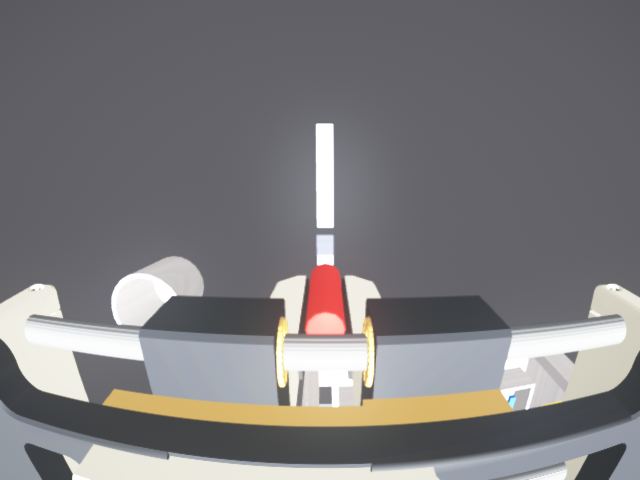

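The views show the red post between the fingers, with the leaf along the tool's y axis, so the gate is at about 88°. Both tabs are against their lugs and the bystanders haven't moved. I'll hand it in.

```bash
python3 -c "
from plant import *
print(close_job())"
```

```text
the job is handed in; nothing more can be done
None
```

The gate is open at about 88° (1.54 rad), and I handed the job in at about 13.5 s with the gripper still holding the red post.

- **Catches:** I squeezed the yellow catch first, then the blue. Each time the fingers stopped at 28.9 mm, against the 29 mm expected when fully shut. The last pictures show both tabs still in against their lugs.
- **Gate:** I gripped the post and swung it along its 120 mm arc, past the detent. The angle comes from the tool's position about the hinge, and the wrist picture shows the leaf lined up with the tool at that angle.
- **Hold:** At the last reading the opening was 15.8 mm on the 16 mm post, and the arm was still. The tool felt about 6 N sideways, more than the spring's 2 N alone. The wrist force was far below its limit.
- **Bystanders:** The bottle, cup and carton look unmoved in the side and scene pictures. I judged this by eye and did not re-measure their positions.

One move call was refused because its format was wrong. It moved nothing, and I sent it again. None of the checks failed or disagreed, and the hand-in gave no verdict.

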